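# Shut and fasten the filter casing's access cover

### The arm

A 6-joint arm with a two-finger parallel gripper is mounted at the origin on a cart in front of the work surface, level with it; the furniture and walls round the work are solid. World frame = base frame: x ahead of the robot, y to its left, z up, the work surface at z = 0. Lengths are in m, angles in rad, forces in N, time in s.
With the tool pointing down it reaches from about 0.25 to 0.775 m from the base axis. Payload 4 kg.
Tool frame: the origin (TCP) lies at the very end of the fingers, on their centre line; the grasp point (between the pads) lies 19 mm behind it (robot.hold_point_z is the distance from the TCP to the grasp point, in m); z points along the fingers, y is the line along which they close (so a half turn about z gives the same grasp; the last joint's range is limited). The gripper opens to 94 mm and grips with 3 to 60 N. Pads are 16 mm wide; open, the fingers measure 119 mm over their backs; the gripper's body (75 mm by 177 mm) begins 78 mm behind the grasp point.
Start: joints at [1.117, 0.087, 1.371, -0, 1.684, -0.103], TCP at [0.189, 0.517, 0.168] pointing down, gripper open.
Joint ranges: [-3.1, 3.1], [-0.76, 2.03], [0.27, 2.55], [-1.08, 4.22], [0.17, 2.65], [-2.57, 2.57]. Speed limits (rad/s): [2.79, 2.79, 3.14, 3.14, 3.14, 3.14].

### API

Orientations are given as [roll, pitch, yaw] about the fixed x, y, z axes, in that order (R = Rz(yaw) Ry(pitch) Rx(roll)).
In Python, from bench import robot gives the robot as it stands.
- The arm moves only by the tool carry_out, never from a script. Its argument "steps" is a list of rows, each a list of 3 entries, a list of its own where there are three numbers: the shift along the tool's x, y, z in m, then the turn about the tool's z in units of 10 degrees (1.0 is 10 degrees), then the closure, from -1 (fully open) to 1 (shut). In form: [[[tx, ty, tz], roll, jaw], ...]. A call has 1 to 10 rows; each row is the pose to reach, as a shift and turn from the pose commanded when the call began, along the tool's axes at that moment; what a row does not reach only later rows make up. A row lasts 1/8 s, in which the tool goes at most 62.5 mm and 10.7 degrees, less where a joint would pass 70% of its speed; a pose out of reach is approached as far as the arm can. A call with a gripper value outside its range is refused whole. The fingers move at their own pace and stop on an object; the grip force is fixed at half the most. Time passes only in rows, so rows that repeat a pose let the fingers close. It gives the time, the measured TCP pose, the force, the opening and the grip force at its end, in the units of the state.
- robot.get_obs(): the state, without advancing time (a new reading comes with each control period).
- robot.snapshot(name): name is "side" or "top" or "wrist"; returns a dict with "image" (400x640x3 uint8, red, green, blue), "z_map" (400x640 float32, m along the optical axis (not along the pixel's ray), 0 where there is no reading), "mtx" (3x3 intrinsics, pixels), "D" ([k1, k2, p1, p2, k3] as OpenCV has them; the pictures are not rectified), "R" (3x3) and "t" (3): a world point X has camera coordinates R X + t. Camera axes: x right, y down, z forward; pixel columns grow to the right and rows downward; lengths in m; the calibration is good to about 2 mm. A picture is of the moment at which its call begins.
- robot.close_job(): hands the job in; it is judged then, once.
The state is a dict: "time": time; "joint_positions": joint angles; "qvel": joint speeds; "joint_torque": joint torques, N m; "tool_pos": TCP position; "ee_rot": TCP orientation; "wrist_force": force on the tool from outside, world axes, zero at the start; "wrist_torque": the same for the moment, N m; "width": finger opening in m; "finger_force": force on a finger pad.
Only numpy, scipy, OpenCV 4.12 (cv2) and the standard library are available. Lean on these libraries where they do the work, as an engineer would, in place of code of your own. Each camera call takes 0.05 s, during which the arm holds its last target. There are 200 camera calls.

### The job

The cleaned filter is back in its casing: swing the access cover shut and fasten it with its sprung quarter-turn stud. With the stud's wing in line with the two long marks, push it in gently until it bottoms on its rubber stop, turn it clockwise about a quarter turn to the two round marks and let go, so that it stays sprung into its notch. Do not force the stud, and leave the food and containers round it where they stand.

Things in the scene. Friction and masses are not known exactly. Their poses are not given: they have to be found in the camera images.
- box_top (a point): Centre of the top opening of the filter casing, a stainless box 170 (x) x 220 (y) x 75 mm high, fixed on the worktop; the point is 75 mm above it, level with the rim. z up, x from the stud's side to the hinge side, y along the hinge. The cover's hinge line is at x = +85 mm, z = 0. With the cover shut, the stud's axis is vertical through x = -50 mm, y = 0.
- cover (a joint): Hinge of the cover (steel plate 174 x 224 x 4 mm, its top 4 mm above the rim when shut). 0 = shut; grows (rad) as the stud's edge swings up; starts 0.45 to 0.9. Stiff hinge (friction 0.4 N m): it stays where it is left. Pressing down on its upper face beside the stud (say 60 mm to one side, above the middle of the casing) closes it against a firm stop.
- wing (a point): Centre of the stud's wing: black bar 36 mm long (x), 12 thick (y), 28 tall (z) on a flange 44 mm across, 4 thick, all turning with the stud. z = stud's axis, away from the cover. Stud out: this point is 50 mm above the cover's top, the wing's top 64, the flange's upper face 36. Pinch the wing's flat sides from above; fingertips may rest on the flange to push.
- stud_push (a joint): Depth (m) the stud is pushed in; spring 4 N at 0, rising 0.2 N per mm. Once through the slot (cover shut) the pin is clear to turn at a depth of 13 to 26.5 mm, different each time and not visible; about 1 mm deeper a rubber stop of 15 N per mm is felt. Pressing until the force on the stud is about 14 N reaches the stop at any depth. Let go in the notch it comes back about 4 mm and stays.
- stud_turn (a joint): Angle (rad) of the stud, growing clockwise seen from above. 0 = wing in line with the two long raised marks (along the casing's x), where the pin fits its slot within 0.1 rad. 1.36 = in line with the two small round marks: the locking notch, which holds from 1.28 to about 1.56, with a hard stop just beyond. Starts at 0 to 0.45; turns almost freely while the stud is out.
- cross_pin: Square steel cross pin at the stud's foot, under the cover, 30 mm long and 4.5 thick, along the wing. Pressed or twisted against the receptacle with more than 20 N it is being forced. Axes as the wing's; origin on the stud's axis at the cover's top when the stud is out.
- receptacle: Steel bracket inside the casing under the stud that carries the slotted strike (whose depth differs from start to start), the locking notch and the rubber stop. Origin on the stud's axis at worktop height.
- olive_cup: Clear cup of black olives, 79 mm diameter, 68 mm high; bystander. Origin under its centre.
- dough_ball: Dough ball, 98 mm across, 56 mm high; bystander. Origin under its centre.
- flour_shaker: Grey flour shaker, 74 mm diameter, 116 mm high; bystander. Origin under its centre.
- rocket_punnet: Clear punnet of rocket leaves, 118 x 163 x 96 mm; bystander. Origin under its centre.
- mushroom_tub: Clear lidded tub of mushrooms, 127 x 139 x 99 mm; bystander. Origin under its centre.

How it is judged:
At the end, for the whole second after the job is handed in: The cover is shut (within 0.03 rad), the stud is turned to its locking notch (1.22 to 1.66 rad) and, let go, stays in by more than 8 mm, at rest (value of joint cover below 0.03 rad and value of joint stud_turn between 1.22 and 1.66 rad and value of joint stud_push above 0.008 m and not (velocity of joint stud_push above 0.01 m/s)); the robot touches nothing.
It fails at once if the cross pin is forced against its receptacle (over 20 N) (contact force between cross_pin and receptacle above 20 N).
It fails at once if a bystander is pushed more than 30 mm (distance of any of olive_cup, dough_ball, flour_shaker, rocket_punnet, mushroom_tub from where it was at the start of the episode above 0.03 m).
It also fails if it takes over 66 s, if anything falls off the work surface, if the arm or the gripper's body presses on something with over 40 N, if the wrist force passes 120 N, or if a joint passes its speed limit or range.

## Working session

There is one attempt and no reset: what is moved stays moved. The work goes in short steps, Python scripts to look and compute and a tool call to move; the robot and the scene stay as the last step left them, time stands still between calls to the robot, and variables do not carry over. Pictures are saved under pics/ and viewed, at most 10 in all, crops included, and the job is handed in when it is done.

Besides the shell and the picture viewer there is one more tool, called after "Call:" in YAML: its name, and indented under it one key for each argument. carry_out: Moves the arm, as the interface text tells. Its arguments: {"type":"object","properties":{"steps":{"type":"array","items":{"type":"array"}}},"required":["steps"]}

```bash
mkdir -p pics
cat > h.py <<'E'
from bench import robot
import numpy as np, cv2
def snap(n,f=None):
    s=robot.snapshot(n)
    if f: cv2.imwrite(f'pics/{f}.png',s['image'][:,:,::-1])
    return s
def cloud(s):
    h,w=s['z_map'].shape
    u,v=np.meshgrid(np.arange(w),np.arange(h))
    p=np.stack([u,v],-1).reshape(-1,1,2).astype(float)
    n=cv2.undistortPoints(p,np.array(s['mtx']),np.array(s['D'])).reshape(h,w,2)
    z=s['z_map'][...,None]
    c=np.concatenate([n*z,z],-1)
    X=(c-np.array(s['t']))@np.array(s['R'])
    X[s['z_map']==0]=np.nan
    return X
E
python3 - <<'E'
from h import *
a=snap('top','top1');b=snap('side','side1')
np.savez('s1.npz',top=cloud(a),side=cloud(b),ti=a['image'],si=b['image'])
o=robot.get_obs();print(o)
for s in(a,b):print(-np.array(s['R']).T@s['t'],s['R'][2])
E
```

```text
{'time': 0.1, 'joint_positions': array([ 1.11689699e+00,  8.78481100e-02,  1.37209557e+00,  8.71138881e-06,
        1.68357399e+00, -1.03101045e-01]), 'qvel': array([-0.00090087, -0.00031717, -0.00380536,  0.00035875, -0.00065944,
       -0.00067371]), 'joint_torque': array([ 1.73161890e-03, -3.41253269e+01, -3.03303301e+01,  7.18397833e-02,
        3.03940522e-02, -7.61757633e-05]), 'tool_pos': array([0.18876132, 0.51599829, 0.16644314]), 'ee_rot': array([-3.13967875e+00, -2.06731154e-04,  2.79079514e+00]), 'wrist_force': array([-0.65448082,  0.44285599, -0.14761424]), 'wrist_torque': array([-0.03052519,  0.0204237 , -0.0018919 ]), 'finger_force': 0.0, 'width': 0.09393719635123181}
[ 0.45761765 -0.03455333  1.20467917] [ 0.08723296 -0.01075661 -0.99612986]
[ 0.17400984 -0.98016305  0.79043248] [ 0.33930745  0.76451745 -0.54807255]
```

View pics/top1.png

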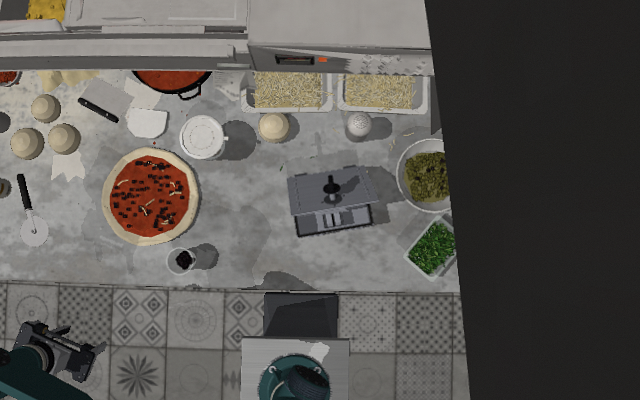

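View pics/side1.png

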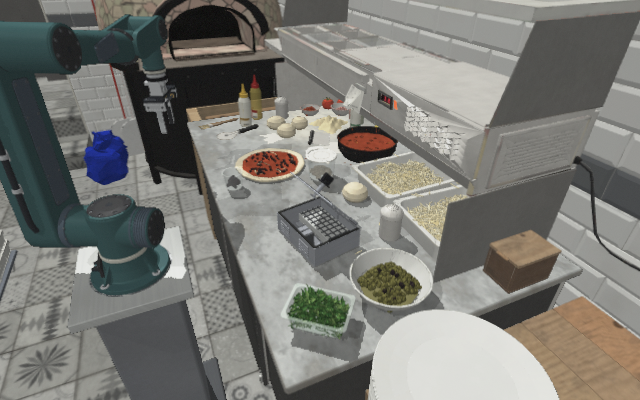

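The top view shows the casing at about (333,205), with the cover hinged on the far side (about row 170) and the black wing at about (332,186). The side view shows the casing at about (318,228), with the cover edge-on at about (320,180).

Run:
```python
from h import *
d=np.load('s1.npz');T=d['top'];im=d['ti']
c=cv2.resize(im[140:260,260:420],None,fx=5,fy=5,interpolation=cv2.INTER_CUBIC)[:,:,::-1]
cv2.imwrite('pics/c1.png',c)
c=cv2.resize(d['si'][150:270,250:410],None,fx=5,fy=5,interpolation=cv2.INTER_CUBIC)[:,:,::-1]
cv2.imwrite('pics/c2.png',c)
np.set_printoptions(precision=3,suppress=True,linewidth=200)
for v in range(160,240,5):
  print(v,[tuple(np.round(T[v,u],3)) for u in (295,315,332,345,365)])
```

```text
160 [(np.float64(0.68), np.float64(0.013), np.float64(0.001)), (np.float64(0.682), np.float64(-0.047), np.float64(0.0)), (np.float64(0.683), np.float64(-0.099), np.float64(-0.002)), (np.float64(0.684), np.float64(-0.138), np.float64(-0.0)), (np.float64(0.686), np.float64(-0.199), np.float64(-0.0))]
165 [(np.float64(0.665), np.float64(0.013), np.float64(0.002)), (np.float64(0.667), np.float64(-0.048), np.float64(-0.004)), (np.float64(0.667), np.float64(-0.099), np.float64(0.004)), (np.float64(0.668), np.float64(-0.138), np.float64(0.003)), (np.float64(0.671), np.float64(-0.2), np.float64(-0.002))]
170 [(np.float64(0.649), np.float64(0.012), np.float64(0.003)), (np.float64(0.651), np.float64(-0.048), np.float64(0.001)), (np.float64(0.639), np.float64(-0.095), np.float64(0.081)), (np.float64(0.639), np.float64(-0.131), np.float64(0.089)), (np.float64(0.639), np.float64(-0.186), np.float64(0.097))]
175 [(np.float64(0.622), np.float64(0.009), np.float64(0.085)), (np.float64(0.623), np.float64(-0.047), np.float64(0.088)), (np.float64(0.606), np.float64(-0.088), np.float64(0.212)), (np.floa
[... 3023 characters left out ...]
float64(-0.14), np.float64(0.01)), (np.float64(0.486), np.float64(-0.191), np.float64(0.074))]
230 [(np.float64(0.469), np.float64(0.008), np.float64(0.001)), (np.float64(0.47), np.float64(-0.052), np.float64(0.011)), (np.float64(0.47), np.float64(-0.098), np.float64(0.077)), (np.float64(0.472), np.float64(-0.139), np.float64(0.029)), (np.float64(0.473), np.float64(-0.201), np.float64(0.003))]
235 [(np.float64(0.454), np.float64(0.007), np.float64(0.002)), (np.float64(0.455), np.float64(-0.051), np.float64(0.058)), (np.float64(0.456), np.float64(-0.103), np.float64(-0.002)), (np.float64(0.457), np.float64(-0.142), np.float64(0.0)), (np.float64(0.458), np.float64(-0.202), np.float64(-0.002))]
```

View pics/c1.png

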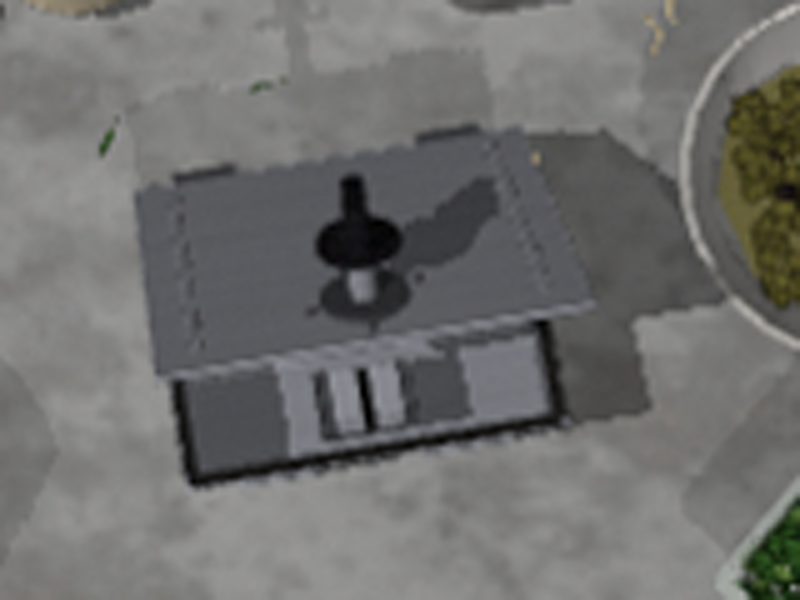

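View pics/c2.png

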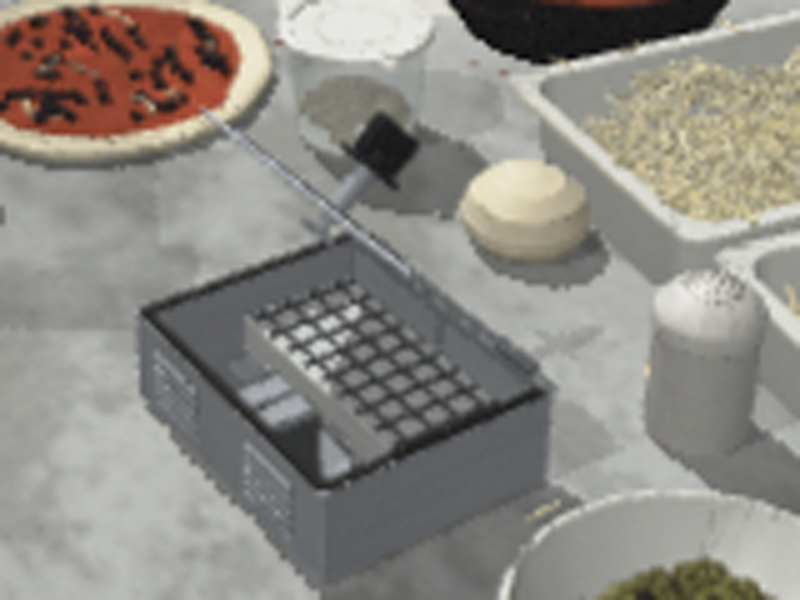

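The crops show the front rim corners at full-image pixels of about (298,237) and (372,224). The wing stands on its flange at about (331,182), nearly in line with the up-slope direction. I'll fit the cover plane next.

```bash
cat > fit.py <<'E'
from h import *
np.set_printoptions(precision=4,suppress=True)
d=np.load('s1.npz');T=d['top']
P=T[165:218,283:385].reshape(-1,3)
# robust plane
rng=np.random.default_rng(0);best=None;n=0
Q=P[(P[:,2]>.08)]
for i in range(500):
    a=Q[rng.choice(len(Q),3,False)];m=np.cross(a[1]-a[0],a[2]-a[0]);m/=np.linalg.norm(m)+1e-12
    k=abs((Q-a[0])@m)<.004
    if k.sum()>n:n=k.sum();best=k
I=Q[best];c=I.mean(0);m=np.linalg.svd(I-c)[2][2];m*=np.sign(m[2])
x=np.array([m[0],m[1],0]);x/=np.linalg.norm(x);th=np.arccos(m[2])
y=np.cross([0,0,1],x);s=np.cross(y,m)  # s: along cover toward hinge
print('n',m,'theta',th,'yaw',np.arctan2(x[1],x[0]))
I=P[abs((P-c)@m)<.004]
print('y ext',np.percentile(I@y,[.5,2,98,99.5]),'s ext',np.percentile(I@s,[.5,2,98,99.5]))
# rim front
import sys
R=T[205:242,285:385].reshape(-1,3);R=R[(abs(R[:,2]-.075)<.004)]
print('rim x',np.percentile(R@x,[1,5,50,95]),'y',np.percentile(R@y,[1,99]),len(R))
# hinge line from plane: point where plane z=.075+.004cos
hx=lambda z:((c@m)-m[2]*z)/(m@x)
print('hinge x (plane at z=.079)',hx(.079))
# wing
W=T[165:215,315:350].reshape(-1,3);col=d['ti'][165:215,315:350].reshape(-1,3).max(1)
h=(W-c)@m;k=(col<40)&(h>.028)&(h<.075)
W=W[k];h=h[k];print(len(W),h.min(),h.max())
tp=W[h>.055];print('wing top',tp.mean(0),tp@y,tp@s)
fl=W[(h<.045)];print('flange',fl.mean(0),np.ptp(fl@y),np.ptp(fl@s),(fl@y).mean())
E
python3 fit.py
```

```text
n [0.7345 0.1424 0.6635] theta 0.8453316988311771 yaw 0.19147120431854187
y ext [-0.3062 -0.3032 -0.0882 -0.0851] s ext [0.1731 0.1746 0.3446 0.3481]
rim x [0.4391 0.4397 0.4456 0.4905] y [-0.3053 -0.0868] 341
hinge x (plane at z=.079) 0.6116382167094957
170 0.03174779405577711 0.06560059084498479
wing top [ 0.591  -0.084   0.2261] [-0.1966 -0.1993 -0.1914 -0.1936 -0.1963 -0.1986 -0.1908 -0.1932 -0.1954
 -0.1977 -0.2002 -0.1925 -0.1951 -0.1969 -0.1994 -0.1916 -0.1941 -0.1963
 -0.1991 -0.1911 -0.1935 -0.1959 -0.1983 -0.1904 -0.1928 -0.195  -0.1978
 -0.19   -0.1924 -0.1948 -0.1971 -0.1895 -0.1918 -0.1943 -0.1968 -0.1993
 -0.1894 -0.1918 -0.1939 -0.1964 -0.1987 -0.196 ] [0.2222 0.2246 0.2223 0.2195 0.222  0.2202 0.2184 0.2176 0.2151 0.213
 0.2139 0.2137 0.2146 0.2081 0.2083 0.2065 0.2072 0.2046 0.2085 0.204
 0.2037 0.2033 0.2029 0.1987 0.199  0.1966 0.2001 0.197  0.197  0.1968
 0.1957 0.1951 0.1934 0.1946 0.1957 0.1961 0.1971 0.1968 0.1935 0.1943
 0.1927 0.1929]
flange [ 0.5716 -0.0871  0.2105] 0.04042657588337209 0.03657540173554982 -0.19427312625844065
```

Call:
carry_out:
  steps:
    - [[0, 0, -0.06], 0, 1]
    - [[-0.03, -0.02, -0.13], 0, 1]
    - [[-0.08, -0.06, -0.13], -1, 1]
    - [[-0.13, -0.1, -0.13], -2, 1]
    - [[-0.18, -0.14, -0.13], -3, 1]
    - [[-0.23, -0.175, -0.13], -3.1, 1]
    - [[-0.28, -0.21, -0.13], -3.1, 1]
    - [[-0.33, -0.25, -0.13], -3.1, 1]
    - [[-0.38, -0.29, -0.13], -3.1, 1]
    - [[-0.43, -0.33, -0.13], -3.1, 1]

```text
time: 1.35
tool_pos: [0.4646, 0.0822, 0.2971]
ee_rot: [3.141, -0.0, -2.951]
wrist_force: [0.8, 0.8, -0.3]
width: 0.0008
finger_force: 0.0
```

Call:
carry_out:
  steps:
    - [[-0.026, -0.06, 0], 0, 1]
    - [[-0.052, -0.12, 0], 0, 1]
    - [[-0.052, -0.127, 0], 0, 1]
    - [[-0.052, -0.127, 0.05], 0, 1]
    - [[-0.052, -0.127, 0.095], 0, 1]
    - [[-0.052, -0.127, 0.1], 0, 1]
    - [[-0.052, -0.127, 0.1], 0, 1]

```text
time: 2.22
tool_pos: [0.5394, -0.0303, 0.1988]
ee_rot: [-3.141, 0.001, -2.951]
wrist_force: [0.1, 0.4, 0.2]
width: 0.0004
finger_force: 0.0
```

Run:
```python
from h import *
a=snap('top')
x=np.array([.9817,.1903]);y=np.array([-.1903,.9817]);p=robot.get_obs()['tool_pos']
print(p,p[:2]@x,p[:2]@y)
c=cv2.resize(a['image'][100:270,230:440],None,fx=3.5,fy=3.5)[:,:,::-1];cv2.imwrite('pics/c3.png',c)
```

```text
[ 0.54011857 -0.03046881  0.20007271] 0.5244361830668248 -0.13269579725688885
```

View pics/c3.png

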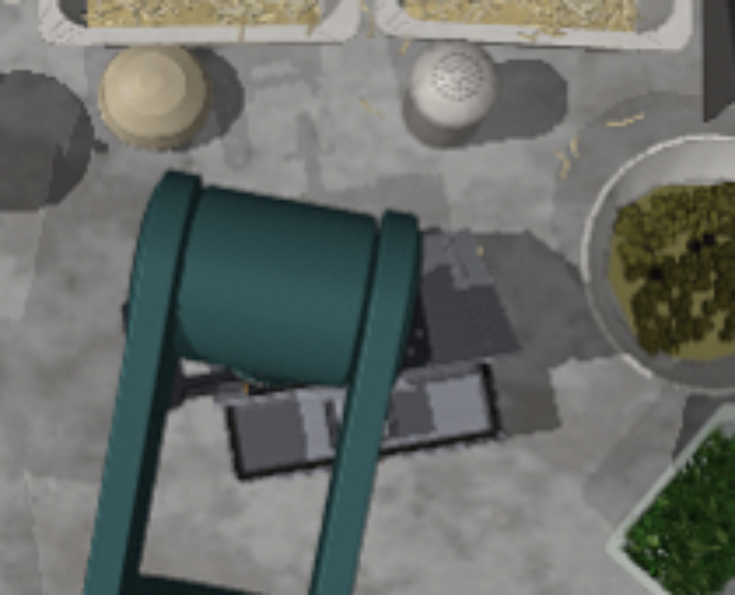

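The arm hides most of the cover, but the neighbouring items are well clear. Pressing down now.

Call:
carry_out:
  steps:
    - [[0, 0, 0.012], 0, 1]
    - [[0, 0, 0.02], 0, 1]
    - [[0, 0, 0.03], 0, 1]
    - [[0, 0, 0.04], 0, 1]
    - [[0, 0, 0.05], 0, 1]
    - [[0, 0, 0.06], 0, 1]
    - [[0, 0, 0.07], 0, 1]
    - [[0, 0, 0.08], 0, 1]
    - [[0, 0, 0.09], 0, 1]
    - [[0, 0, 0.1], 0, 1]

```text
time: 3.52
tool_pos: [0.539, -0.0308, 0.0968]
ee_rot: [3.142, -0.0, -2.951]
wrist_force: [0.0, -0.9, 2.1]
width: 0.0005
finger_force: 0.9
```

Call:
carry_out:
  steps:
    - [[0, 0, 0.005], 0, 1]
    - [[0, 0, 0.01], 0, 1]
    - [[0, 0, 0.014], 0, 1]
    - [[0, 0, 0.016], 0, 1]
    - [[0, 0, 0.018], 0, 1]
    - [[0, 0, 0.019], 0, 1]
    - [[0, 0, 0.02], 0, 1]
    - [[0, 0, 0.02], 0, 1]

```text
time: 4.53
tool_pos: [0.5391, -0.0308, 0.0774]
ee_rot: [3.141, 0.0, -2.951]
wrist_force: [0.0, -1.0, 0.4]
width: 0.0001
finger_force: 0.4
```

Call:
carry_out:
  steps:
    - [[0, 0, 0.001], 0, 1]
    - [[0, 0, 0.002], 0, 1]
    - [[0, 0, 0.003], 0, 1]
    - [[0, 0, 0.003], 0, 1]

```text
time: 5.03
tool_pos: [0.5391, -0.0308, 0.0743]
ee_rot: [3.141, -0.0, -2.951]
wrist_force: [0.9, 0.1, 1.4]
width: 0.0003
finger_force: 0.4
```

Run:
```python
from h import *
a=snap('side');o=robot.get_obs();print(o['tool_pos'],o['wrist_force'],o['joint_torque'])
c=cv2.resize(a['image'][110:270,240:440],None,fx=3.7,fy=3.7)[:,:,::-1];cv2.imwrite('pics/c4.png',c)
X=cloud(a)[150:270,250:410]
r=lambda v:[np.round(X[v-150,u-250],3).tolist() for u in range(285,360,8)]
for v in (205,215,225):print(v,r(v))
```

```text
[ 0.53910301 -0.0307651   0.07428453] [ 0.09441473 -0.02445229  0.64508288] [ 8.30799504e-02 -3.31681609e+01 -2.89171690e+01  2.48990912e-02
 -1.94513082e-02  8.78496194e-04]
205 [[0.517, 0.128, 0.003], [0.483, -0.063, 0.132], [0.51, -0.061, 0.123], [0.519, -0.104, 0.148], [0.567, -0.054, 0.103], [0.597, -0.049, 0.092], [0.626, -0.048, 0.083], [0.705, 0.047, 0.003], [0.733, 0.037, 0.002], [0.76, 0.025, 0.002]]
215 [[0.477, 0.006, 0.05], [0.506, 0.011, 0.038], [0.485, -0.127, 0.136], [0.511, -0.125, 0.127], [0.539, -0.118, 0.115], [0.566, -0.119, 0.107], [0.594, -0.116, 0.098], [0.624, -0.112, 0.086], [0.705, -0.017, 0.0], [0.729, -0.031, 0.002]]
225 [[0.456, -0.055, 0.058], [0.471, -0.091, 0.078], [0.522, -0.021, 0.014], [0.49, -0.176, 0.132], [0.512, -0.183, 0.13], [0.535, -0.186, 0.125], [0.563, -0.182, 0.114], [0.591, -0.178, 0.103], [0.621, -0.174, 0.091], [0.649, -0.173, 0.082]]
```

View pics/c4.png

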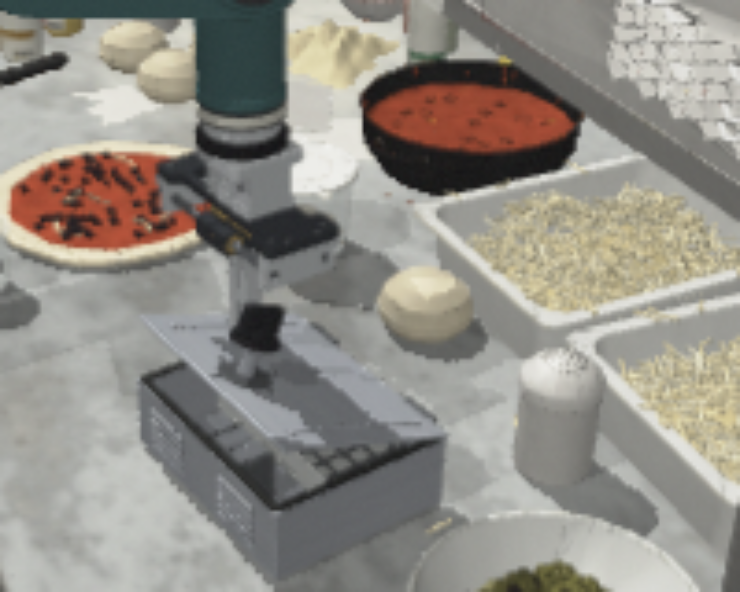

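The side view shows the cover still about 0.38 rad open, with the finger standing behind the wing at about (240,290). That disagrees with the TCP height of 0.074, so I'm checking the numbers.

Run:
```python
from h import *
np.set_printoptions(precision=3,suppress=True)
a=snap('side');X=cloud(a)
x=np.array([.9817,.1903,0]);y=np.array([-.1903,.9817,0])
def proj(p):return cv2.projectPoints(np.array([p],float),cv2.Rodrigues(np.array(a['R']))[0],np.array(a['t']),np.array(a['mtx']),np.array(a['D']))[0].ravel()
p=robot.get_obs()['tool_pos'];print('tcp px',proj(p),'tcp+5cm',proj(p+[0,0,.05]),proj(p+[0,0,.1]))
for v in range(178,212,3):
  print(v,[(round(float(q@x),3),round(float(q@y),3),round(float(q[2]),3)) for q in X[v,296:322:4]])
P=X[190:240,270:365].reshape(-1,3);u=P@x;w=P@y;
for lo,hi in((-.30,-.22),(-.165,-.145),(-.14,-.12),(-.11,-.09)):
  k=(w>lo)&(w<hi)&(u>.44)&(u<.6)&(P[:,2]>.085)&(P[:,2]<.16)
  print(lo,k.sum(),np.polyfit(u[k]-.609,P[k,2],1))
w=snap('wrist','wrist1')
```

```text
tcp px [306.447 210.58 ] tcp+5cm [306.171 197.741] [305.881 184.309]
178 [(0.669, 0.175, 0.001), (0.49, -0.155, 0.219), (0.515, -0.136, 0.202), (0.502, -0.18, 0.227), (0.489, -0.221, 0.251), (0.504, -0.219, 0.245), (0.516, -0.221, 0.242)]
181 [(0.655, 0.153, 0.002), (0.671, 0.148, -0.001), (0.515, -0.136, 0.191), (0.525, -0.143, 0.191), (0.49, -0.219, 0.24), (0.502, -0.221, 0.237), (0.523, -0.212, 0.225)]
184 [(0.646, 0.138, -0.002), (0.656, 0.124, 0.002), (0.516, -0.134, 0.179), (0.523, -0.146, 0.183), (0.494, -0.213, 0.226), (0.507, -0.213, 0.221), (0.521, -0.214, 0.217)]
187 [(0.631, 0.114, 0.001), (0.647, 0.109, -0.002), (0.514, -0.136, 0.169), (0.524, -0.144, 0.17), (0.494, -0.213, 0.216), (0.699, 0.072, -0.001), (0.707, 0.056, 0.005)]
190 [(0.621, 0.097, -0.0), (0.636, 0.091, -0.002), (0.514, -0.136, 0.158), (0.522, -0.146, 0.161), (0.674, 0.065, -0.002), (0.685, 0.053, 0.0), (0.698, 0.044, -0.0)]
193 [(0.61, 0.08, -0.001), (0.62, 0.066, 0.002), (0.515, -0.134, 0.146), (0.49, -0.197, 0.188), (0.503, -0.198, 0.184), (0.515, -0.202, 0.182), (0.683, 0.023, 0.003)]
196 [(0.507, -0.
[... 408 characters left out ...]
, -0.205, 0.162), (0.499, -0.204, 0.157), (0.557, -0.139, 0.099), (0.572, -0.14, 0.094)]
205 [(0.472, -0.155, 0.129), (0.488, -0.152, 0.121), (0.501, -0.155, 0.117), (0.488, -0.199, 0.147), (0.528, -0.159, 0.11), (0.544, -0.158, 0.103), (0.557, -0.162, 0.1)]
208 [(0.462, -0.172, 0.131), (0.473, -0.177, 0.13), (0.486, -0.178, 0.125), (0.487, -0.2, 0.137), (0.517, -0.175, 0.111), (0.53, -0.179, 0.108), (0.545, -0.179, 0.103)]
211 [(0.45, -0.191, 0.136), (0.463, -0.193, 0.131), (0.474, -0.197, 0.13), (0.487, -0.199, 0.126), (0.502, -0.199, 0.12), (0.519, -0.196, 0.111), (0.532, -0.198, 0.107)]
-0.3 616 [-0.346  0.081]
-0.165 105 [-0.345  0.082]
-0.14 104 [-0.325  0.09 ]
-0.11 81 [-0.347  0.081]
```

View pics/wrist1.png

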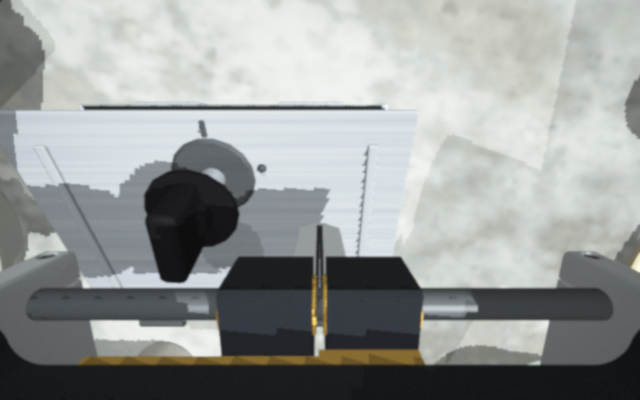

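Run:
```python
from h import *
np.set_printoptions(precision=3,suppress=True)
d=np.load('s1.npz')
for n in('side','top'):
  X=d[n].reshape(-1,3);p=np.array([.1888,.516,0]);k=(np.hypot(*(X-p)[:,:2].T)<.11)&(X[:,2]>.02)
  z=X[k,2];print(n,k.sum(),np.percentile(z,[0,1,5,10,50]) if k.sum() else 0, X[k][np.argsort(z)[:8]])
o=robot.get_obs();print(o['joint_positions'],o['tool_pos'])
# wrist cam: depth of fingertip region & camera height
w=snap('wrist');C=-np.array(w['R']).T@w['t'];print('cam',C,w['R'])
X=cloud(w)
for v in range(215,300,8):print(v,[X[v,u].round(3).tolist()+[round(float(w['z_map'][v,u]),3)] for u in(275,308,320,332)])
```

```text
side 2558 [0.206 0.217 0.251 0.303 0.436] [[0.208 0.562 0.206]
 [0.201 0.565 0.206]
 [0.204 0.562 0.206]
 [0.197 0.563 0.207]
 [0.177 0.466 0.207]
 [0.171 0.468 0.207]
 [0.211 0.555 0.208]
 [0.164 0.469 0.208]]
top 4714 [0.206 0.222 0.304 0.32  0.397] [[0.213 0.557 0.206]
 [0.178 0.464 0.206]
 [0.205 0.559 0.207]
 [0.208 0.559 0.207]
 [0.198 0.561 0.208]
 [0.201 0.558 0.208]
 [0.178 0.468 0.208]
 [0.201 0.56  0.209]]
[-0.162  0.102  1.541  0.     1.499 -1.923] [ 0.539 -0.031  0.074]
cam [ 0.472 -0.045  0.292] [[-0.188  0.982  0.001]
 [ 0.954  0.183  0.237]
 [ 0.233  0.045 -0.971]]
215 [[0.529, -0.062, 0.115, 0.185], [0.526, -0.042, 0.114, 0.185], [0.524, -0.035, 0.115, 0.185], [0.523, -0.027, 0.114, 0.185]]
223 [[0.535, -0.062, 0.113, 0.187], [0.531, -0.041, 0.113, 0.188], [0.53, -0.033, 0.112, 0.189], [0.529, -0.026, 0.112, 0.188]]
231 [[0.541, -0.061, 0.111, 0.191], [0.531, -0.041, 0.129, 0.172], [0.531, -0.033, 0.123, 0.178], [0.529, -0.027, 0.127, 0.174]]
239 [[0.548, -0.06, 0.108, 0.196], [0.531, -0.04, 0.141, 0.16], [0.531, -0.033, 0.137, 0.164], [0.529, -0.027, 0.14, 0.161]]
2
[... 188 characters left out ...]
[0.531, -0.033, 0.159, 0.143], [0.529, -0.028, 0.162, 0.14]]
263 [[0.509, -0.05, 0.219, 0.079], [0.507, -0.042, 0.219, 0.079], [0.531, -0.033, 0.167, 0.135], [0.506, -0.035, 0.219, 0.079]]
271 [[0.509, -0.05, 0.224, 0.074], [0.508, -0.041, 0.222, 0.076], [0.534, -0.033, 0.169, 0.134], [0.506, -0.035, 0.224, 0.074]]
279 [[0.509, -0.049, 0.227, 0.071], [0.507, -0.041, 0.228, 0.071], [0.537, -0.032, 0.17, 0.134], [0.506, -0.036, 0.228, 0.07]]
287 [[0.509, -0.048, 0.231, 0.067], [0.508, -0.041, 0.23, 0.068], [0.541, -0.032, 0.171, 0.134], [0.505, -0.036, 0.233, 0.065]]
295 [[0.509, -0.048, 0.234, 0.065], [0.508, -0.041, 0.233, 0.065], [0.512, -0.037, 0.225, 0.074], [0.506, -0.036, 0.234, 0.064]]
```

The reported TCP sits about 39 mm below the real fingertips. Both cameras agreed at the start (0.206 seen against 0.166 reported), and the wrist depth agrees now (0.113 against 0.074). The finger is therefore only just resting on the cover, so I'll keep pressing with that offset.

Call:
carry_out:
  steps:
    - [[0, 0, 0.006], 0, 1]
    - [[0, 0, 0.012], 0, 1]
    - [[0, 0, 0.018], 0, 1]
    - [[0, 0, 0.023], 0, 1]
    - [[0, 0, 0.027], 0, 1]
    - [[0, 0, 0.03], 0, 1]
    - [[0, 0, 0.032], 0, 1]
    - [[0, 0, 0.032], 0, 1]

```text
time: 6.22
tool_pos: [0.5393, -0.0307, 0.0422]
ee_rot: [3.141, 0.0, -2.951]
wrist_force: [0.4, 0.3, 0.6]
width: 0.0005
finger_force: 0.0
```

Call:
carry_out:
  steps:
    - [[0, 0, 0.001], 0, 1]
    - [[0, 0, 0.002], 0, 1]
    - [[0, 0, 0.003], 0, 1]
    - [[0, 0, 0.004], 0, 1]
    - [[0, 0, 0.005], 0, 1]
    - [[0, 0, 0.005], 0, 1]

```text
time: 6.98
tool_pos: [0.5396, -0.0308, 0.0411]
ee_rot: [-3.141, 0.002, -2.951]
wrist_force: [-6.1, 0.7, 14.6]
width: 0.0006
finger_force: 7.1
```

Call:
carry_out:
  steps:
    - [[0, 0, -0.05], 0, 1]
    - [[0, 0, -0.11], 0, 1]
    - [[0, 0, -0.15], 0, 1]
    - [[0.025, -0.03, -0.15], 0, -1]
    - [[0.05, -0.063, -0.15], 0, -1]
    - [[0.05, -0.063, -0.15], 0, -1]
    - [[0.05, -0.063, -0.15], 0, -1]

```text
time: 7.85
tool_pos: [0.5022, -0.1018, 0.1873]
ee_rot: [3.141, 0.0, -2.952]
wrist_force: [-0.0, 0.2, -0.0]
width: 0.0368
finger_force: 0.0
```

Run:
```python
from h import *
np.set_printoptions(precision=4,suppress=True)
o=robot.get_obs();print(o['tool_pos'],o['width'],o['wrist_force'])
w=snap('wrist','wrist2');X=cloud(w);np.savez('w2.npz',X=X,im=w['image'])
P=X.reshape(-1,3);k=(abs(P[:,0]-.5025)<.035)&(abs(P[:,1]+.1017)<.035)
print(np.histogram(P[k,2],bins=np.arange(.07,.2,.005)))
tp=P[k&(abs(P[:,2]-.143)<.006)&(np.nanmax(P[:,2])>0)]
print(len(tp),np.median(tp[:,2]))
if len(tp)>10:
  r=cv2.minAreaRect((tp[:,:2]*1000).astype(np.float32));print(r)
  c=tp[:,:2].mean(0);e=np.linalg.svd(tp[:,:2]-c,full_matrices=False)[2][0];print(c,'dir',np.arctan2(e[1],e[0]))
fl=P[k&(abs(P[:,2]-.115)<.004)];print('flange',len(fl),cv2.minEnclosingCircle((fl[:,:2]*1000).astype(np.float32)) if len(fl) else 0)
```

```text
[ 0.5022 -0.1018  0.1873] 0.036799040065757634 [-0.0208  0.1719 -0.0291]
(array([   0, 1807,  475,    0,    0,    0,    0,    0,  369,  479,   92,
         20,   14,   19,  465,    0,    0,    0,    0,    0,    0,    0,
          0,    0,    0]), array([0.07 , 0.075, 0.08 , 0.085, 0.09 , 0.095, 0.1  , 0.105, 0.11 ,
       0.115, 0.12 , 0.125, 0.13 , 0.135, 0.14 , 0.145, 0.15 , 0.155,
       0.16 , 0.165, 0.17 , 0.175, 0.18 , 0.185, 0.19 , 0.195]))
481 0.14272469042486996
((501.5693359375, -101.26710510253906), (36.233543395996094, 11.994772911071777), 4.745602607727051)
[ 0.5003 -0.1015] dir 0.07796556119406524
flange 846 ((501.2986755371094, -101.2366714477539), 21.82631492614746)
```

View pics/wrist2.png

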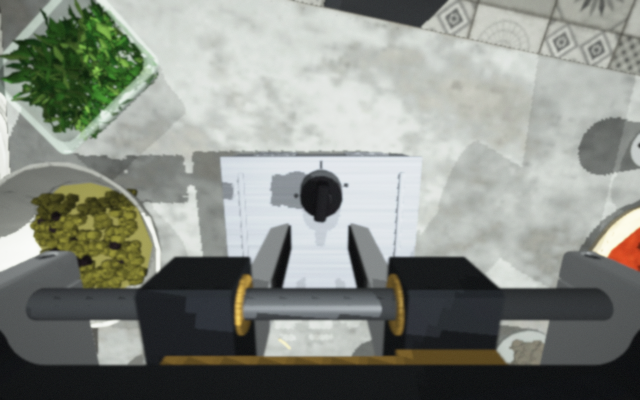

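The wing's top face fits as 36.2 x 12.0 mm at (0.5016, -0.1013) and z 0.143, which matches its given size. The stud stands at about +0.11 rad. I'll align, descend with the fingers open, grip, and turn the wing back to 0.

Call:
carry_out:
  steps:
    - [[0.0005, 0.0005, 0], 0.6, -1]
    - [[0.0005, 0.0005, 0], 0.6, -1]
    - [[0.0005, 0.0005, 0.03], 0.6, -1]
    - [[0.0005, 0.0005, 0.06], 0.6, -1]
    - [[0.0005, 0.0005, 0.085], 0.6, -1]
    - [[0.0005, 0.0005, 0.1], 0.6, -1]
    - [[0.0005, 0.0005, 0.107], 0.6, -1]
    - [[0.0005, 0.0005, 0.107], 0.6, -1]

```text
time: 8.9
tool_pos: [0.5016, -0.1016, 0.0806]
ee_rot: [3.142, 0.0, -3.055]
wrist_force: [0.0, -0.1, 0.6]
width: 0.0936
finger_force: 0.0
```

Call:
carry_out:
  steps:
    - [[0, 0, 0], 0, 1]
    - [[0, 0, 0], 0, 1]
    - [[0, 0, 0], 0, 1]
    - [[0, 0, 0], 0, 1]
    - [[0, 0, 0], 0, 1]
    - [[0, 0, 0], 0, 1]

```text
time: 9.65
tool_pos: [0.5014, -0.1017, 0.0804]
ee_rot: [3.141, 0.0, -3.056]
wrist_force: [-0.1, 0.8, -0.5]
width: 0.0375
finger_force: 0.0
```

Call:
carry_out:
  steps:
    - [[0, 0, 0], 0, 1]
    - [[0, 0, 0], 0, 1]
    - [[0, 0, 0], 0, 1]
    - [[0, 0, 0], 0, 1]
    - [[0, 0, 0], 0, 1]

```text
time: 10.28
tool_pos: [0.5013, -0.1005, 0.0804]
ee_rot: [3.139, -0.0, -3.056]
wrist_force: [-0.7, 5.5, 1.9]
width: 0.0116
finger_force: 30.0
```

Call:
carry_out:
  steps:
    - [[0, 0, 0], -0.3, 1]
    - [[0, 0, 0], -0.6, 1]
    - [[0, 0, 0], -0.62, 1]
    - [[0, 0, 0.001], -0.62, 1]
    - [[0, 0, 0.002], -0.62, 1]
    - [[0, 0, 0.003], -0.62, 1]
    - [[0, 0, 0.004], -0.62, 1]
    - [[0, 0, 0.004], -0.62, 1]

```text
time: 11.28
tool_pos: [0.5013, -0.1005, 0.0772]
ee_rot: [3.14, 0.001, -2.947]
wrist_force: [-1.5, 5.6, 4.2]
width: 0.0116
finger_force: 30.0
```

Call:
carry_out:
  steps:
    - [[0, 0.0012, 0], 0, 1]
    - [[0, 0.0012, 0.001], 0, 1]
    - [[0, 0.0012, 0.002], 0, 1]
    - [[0, 0.0012, 0.003], 0, 1]
    - [[0, 0.0012, 0.004], 0, 1]
    - [[0, 0.0012, 0.005], 0, 1]
    - [[0, 0.0012, 0.005], 0, 1]

```text
time: 12.15
tool_pos: [0.5013, -0.1005, 0.0717]
ee_rot: [3.141, 0.001, -2.948]
wrist_force: [-2.2, 4.4, 5.2]
width: 0.0117
finger_force: 30.0
```

Call:
carry_out:
  steps:
    - [[0, 0.0008, 0.001], 0, 1]
    - [[0, 0.0008, 0.002], 0, 1]
    - [[0, 0.0008, 0.003], 0, 1]
    - [[0, 0.0008, 0.004], 0, 1]
    - [[0, 0.0008, 0.004], 0, 1]

```text
time: 12.78
tool_pos: [0.5014, -0.1004, 0.0681]
ee_rot: [-3.14, 0.001, -2.948]
wrist_force: [-1.9, 1.9, 5.9]
width: 0.0119
finger_force: 30.0
```

Call:
carry_out:
  steps:
    - [[0, 0, 0.001], 0, 1]
    - [[0, 0, 0.002], 0, 1]
    - [[0, 0, 0.003], 0, 1]
    - [[0, 0, 0.003], 0, 1]

```text
time: 13.28
tool_pos: [0.5014, -0.1004, 0.0652]
ee_rot: [-3.14, 0.001, -2.948]
wrist_force: [-2.6, 3.4, 6.0]
width: 0.0118
finger_force: 30.0
```

Call:
carry_out:
  steps:
    - [[0, 0, 0.001], 0, 1]
    - [[0, 0, 0.002], 0, 1]
    - [[0, 0, 0.002], 0, 1]

```text
time: 13.65
tool_pos: [0.5014, -0.1004, 0.0633]
ee_rot: [-3.14, 0.001, -2.948]
wrist_force: [-1.4, 2.4, 7.0]
width: 0.0116
finger_force: 30.0
```

Call:
carry_out:
  steps:
    - [[0, 0, 0.001], 0, 1]
    - [[0, 0, 0.0015], 0, 1]
    - [[0, 0, 0.0015], 0, 1]

```text
time: 14.02
tool_pos: [0.5014, -0.1004, 0.0626]
ee_rot: [-3.14, 0.001, -2.948]
wrist_force: [-3.4, 3.0, 9.7]
width: 0.0113
finger_force: 30.0
```

Call:
carry_out:
  steps:
    - [[0, 0, 0.0005], 0, 1]
    - [[0, 0, 0.001], 0, 1]
    - [[0, 0, 0.001], 0, 1]

```text
time: 14.4
tool_pos: [0.5015, -0.1004, 0.0623]
ee_rot: [-3.14, 0.001, -2.948]
wrist_force: [-3.7, 2.9, 12.1]
width: 0.012
finger_force: 30.0
```

Call:
carry_out:
  steps:
    - [[0, 0, 0.0003], 0.4, 1]
    - [[0, 0, 0.0003], 0.8, 1]
    - [[0, 0, 0.0003], 1.0, 1]

```text
time: 14.78
tool_pos: [0.5015, -0.1004, 0.0623]
ee_rot: [-3.14, 0.002, -3.124]
wrist_force: [-4.7, 3.2, 13.0]
width: 0.0115
finger_force: 30.0
```

```bash
python3 -c "
from bench import robot
o=robot.get_obs();print(o['wrist_torque'],o['ee_rot'],o['wrist_force'])"
```

```text
[0.86074212 0.99908898 0.08428194] [-3.14014121e+00  1.92269810e-03 -3.12378137e+00] [-4.67203781  3.17841665 12.99877274]
```

Call:
carry_out:
  steps:
    - [[0, 0, 0], 0.3, 1]
    - [[0, 0, 0], 0.6, 1]
    - [[0, 0, 0], 0.6, 1]

```text
time: 15.15
tool_pos: [0.5015, -0.1004, 0.0623]
ee_rot: [-3.14, 0.002, 3.056]
wrist_force: [-5.0, 3.6, 13.2]
width: 0.0116
finger_force: 30.0
```

```bash
python3 -c "
from bench import robot
o=robot.get_obs();print(o['wrist_torque'],o['ee_rot'],o['wrist_force'])"
```

```text
[ 0.83194583  1.04205015 -0.00913044] [-3.14037644e+00  2.01222130e-03  3.05563836e+00] [-5.04210891  3.59485453 13.21229664]
```

Call:
carry_out:
  steps:
    - [[0, 0, 0], 0.7, 1]
    - [[0, 0, 0], 1.4, 1]
    - [[0, 0, 0], 2.1, 1]
    - [[0, 0, 0], 2.8, 1]
    - [[0, 0, 0], 3.5, 1]

```text
time: 15.78
tool_pos: [0.5016, -0.1001, 0.0623]
ee_rot: [3.141, 0.002, 2.441]
wrist_force: [-4.5, 4.4, 12.8]
width: 0.0118
finger_force: 30.0
```

Call:
carry_out:
  steps:
    - [[0, 0, 0], 0.7, 1]
    - [[0, 0, 0], 1.4, 1]
    - [[0, 0, 0], 2.1, 1]
    - [[0, 0, 0], 2.6, 1]
    - [[0, 0, 0], 2.8, 1]
    - [[0, 0, 0], 2.8, 1]

```text
time: 16.52
tool_pos: [0.5017, -0.1, 0.0623]
ee_rot: [3.14, 0.002, 1.956]
wrist_force: [-3.7, 4.7, 13.4]
width: 0.0116
finger_force: 30.0
```

```bash
python3 -c "
from bench import robot
o=robot.get_obs();print(o['wrist_torque'],o['ee_rot'],o['wrist_force'])"
```

```text
[0.99607194 1.01797416 0.01710947] [3.13981915e+00 1.60019420e-03 1.95628165e+00] [-3.7136012   4.69331396 13.39679831]
```

Call:
carry_out:
  steps:
    - [[0, 0, -0.001], 0, 1]
    - [[0, 0, -0.002], 0, 1]
    - [[0, 0, -0.003], 0, 1]
    - [[0, 0, -0.004], 0, 1]
    - [[0, 0, -0.005], 0, 1]
    - [[0, 0, -0.006], 0, 1]
    - [[0, 0, -0.006], 0, 1]

```text
time: 17.4
tool_pos: [0.5016, -0.1, 0.0666]
ee_rot: [3.14, 0.001, 1.956]
wrist_force: [-0.6, 3.2, 6.7]
width: 0.0117
finger_force: 30.0
```

Call:
carry_out:
  steps:
    - [[0, 0, -0.0007], 0, 1]
    - [[0, 0, -0.0014], 0, 1]
    - [[0, 0, -0.0014], 0, 1]

```text
time: 17.77
tool_pos: [0.5015, -0.1, 0.0672]
ee_rot: [3.141, 0.001, 1.956]
wrist_force: [-0.4, 2.1, 2.8]
width: 0.0117
finger_force: 30.0
```

The notch is holding: the spring force is moving off the tool while the stud stays in place. Releasing and retreating.

Call:
carry_out:
  steps:
    - [[0, 0, -0.0014], 0, -1]
    - [[0, 0, -0.0014], 0, -1]
    - [[0, 0, -0.0014], 0, -1]
    - [[0, 0, -0.0014], 0, -1]
    - [[0, 0, -0.0014], 0, -1]
    - [[0, 0, -0.04], 0, -1]
    - [[0, 0, -0.09], 0, -1]
    - [[0, 0, -0.12], 0, -1]
    - [[0, 0, -0.12], 0, -1]
    - [[0, 0, -0.12], 0, -1]

```text
time: 19.02
tool_pos: [0.5003, -0.0996, 0.1853]
ee_rot: [-3.14, -0.002, 1.957]
wrist_force: [0.2, -0.9, 0.1]
width: 0.0939
finger_force: 0.0
```

Run:
```python
from h import *
np.set_printoptions(precision=4,suppress=True)
o=robot.get_obs();print(o['tool_pos'],o['width'],o['wrist_force'])
P=cloud(snap('wrist')).reshape(-1,3)
k=(np.hypot(P[:,0]-.5016,P[:,1]+.1007)<.026)
q=P[k&(P[:,2]>.088)];h,e=np.histogram(q[:,2],bins=np.arange(.088,.16,.003));print(h,e)
t=q[q[:,2]>q[:,2].max()-.006];print(len(t),np.median(t[:,2]),cv2.minAreaRect((t[:,:2]*1000).astype(np.float32)))
c=P[(abs(P[:,0]-.5516)<.1)&(abs(P[:,1]+.0922)<.1)&(abs(P[:,2]-.082)<.006)]
A=np.c_[c[:,:2]@np.array([.9817,.1903]),np.ones(len(c))];print(len(c),np.linalg.lstsq(A,c[:,2],rcond=None)[0])
```

```text
[ 0.5003 -0.0996  0.1853] 0.0938623408762696 [ 0.1646 -0.8589  0.1486]
[  0   0   0  11 737  50  14  82  10   2  10   6  10 290 132   0   0   0
   0   0   0   0   0   0] [0.088 0.091 0.094 0.097 0.1   0.103 0.106 0.109 0.112 0.115 0.118 0.121
 0.124 0.127 0.13  0.133 0.136 0.139 0.142 0.145 0.148 0.151 0.154 0.157
 0.16 ]
3368 0.3590507039658809 ((492.9135437011719, -79.81817626953125), (27.96240234375, 3.6502797603607178), 20.857086181640625)
23677 [-0.0002  0.0793]
```

Run:
```python
from h import *
P=cloud(snap('wrist')).reshape(-1,3)
q=P[(np.hypot(P[:,0]-.5016,P[:,1]+.1007)<.026)&(abs(P[:,2]-.130)<.004)]
print(np.median(q[:,2]),cv2.minAreaRect((q[:,:2]*1000).astype(np.float32)))
t=np.linalg.svd(q[:,:2]-q[:,:2].mean(0),full_matrices=False)[2][0]
print('turn',(0.1915-np.arctan2(t[1],t[0]))%np.pi)
print(robot.close_job())
```

```text
0.12945830591484705 ((502.0210266113281, -101.38236999511719), (11.729715347290039, 36.20117950439453), 21.9337158203125)
turn 1.377714170869432
the job is handed in; nothing more can be done
None
```

The cover is shut flat and the stud is locked: turned to about 1.38 rad, it stays in by about 13 mm after letting go. I handed the job in with the gripper clear; it gave no verdict back, and I took no final picture of the bystanders, though the arm never went near them.

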